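# Refill the twin roller lanes with relay cartons

### The job

Refill the two sloping roller lanes from the blue bin: the narrow carton goes in the narrow lane, the wide carton in the wide lane. One carton at a time, set it down gently, upright and label end leading, on the rollers at the lane's upper end and let it go, so that it rolls down and rests with its label end against the stop. Leave the jar, the motor drive, the terminal row and the screwdriver where they are.

Things in the scene. Friction and masses are not known exactly. Their poses are not given: they have to be found in the camera images.
- narrow_carton (a point): Centre (half-way up) of the narrow cardboard carton, upright, 70 mm long (x), 48 mm wide (y), 82 mm high (z), about 260 g. White paper label on its +x end, lapped 22 mm over the top edge. Starts in a pocket of the blue bin: only about 5 mm between its two ends and the tall dividers, at least 35 mm free beside each long side.
- narrow_label (a point): Middle of the labelled end face of the narrow carton (35 mm from its centre along its +x, half-way up). Axes as the carton's.
- wide_carton (a point): Centre (half-way up) of the wide cardboard carton, upright, 70 mm long (x), 62 mm wide (y), 82 mm high (z), about 340 g. White paper label on its +x end, lapped 22 mm over the top edge. Starts in a pocket of the blue bin: only about 5 mm between its two ends and the tall dividers, at least 35 mm free beside each long side.
- wide_label (a point): Middle of the labelled end face of the wide carton (35 mm from its centre along its +x, half-way up). Axes as the carton's.
- narrow_lane: The narrow roller lane, fixed, 325 mm long, 98 mm wide over its feet; origin on the bench under its middle, +x towards its lower end, away from the robot. 12 free steel rollers, 20 mm diameter, 24.5 mm apart; 56 mm clear between low side rails 30 mm above the rollers, joined by a cross bar round the upper end: loaded from above. The other lane stands beside it, 120 mm off, left or right.
- narrow_load (a point): Loading place of the narrow lane: on the line of the roller tops, midway between the rails, 70 mm before the inside of the cross bar, about 99 mm above the bench. x points down-slope to the stop, y across, z square to the rollers (x and z lean 0.12 rad). A carton set here, centre over this point, and let go rolls off at once and comes to rest at the stop in about 2 s.
- narrow_stop (a point): Middle of the narrow lane's stop plate face at roller height, 242 mm down the slope from the loading place, axes the same. Top guide rails (8 mm bars, clear width 60 mm) run the whole lane on both sides, their tops 91 mm above the rollers, higher than a carton's 82 mm: beside a carton there is only 4 mm, no room for fingers, but the lane is free before and behind it.
- wide_lane: The wide roller lane, fixed, 325 mm long, 112 mm wide over its feet; origin on the bench under its middle, +x towards its lower end, away from the robot. 12 free steel rollers, 20 mm diameter, 24.5 mm apart; 70 mm clear between low side rails 30 mm above the rollers, joined by a cross bar round the upper end: loaded from above. The other lane stands beside it, 120 mm off, left or right.
- wide_load (a point): Loading place of the wide lane: on the line of the roller tops, midway between the rails, 70 mm before the inside of the cross bar, about 99 mm above the bench. x points down-slope to the stop, y across, z square to the rollers (x and z lean 0.12 rad). A carton set here, centre over this point, and let go rolls off at once and comes to rest at the stop in about 2 s.
- wide_stop (a point): Middle of the wide lane's stop plate face at roller height, 242 mm down the slope from the loading place, axes the same. Top guide rails (8 mm bars, clear width 74 mm) run the whole lane on both sides, their tops 91 mm above the rollers, higher than a carton's 82 mm: beside a carton there is only 4 mm, no room for fingers, but the lane is free before and behind it.
- bin_floor (a point): Middle of the blue bin's inner floor, 4 mm above the bench. Fixed, 168 mm (x) by 252 mm (y) outside; walls along y 45 mm high; four cross walls 3 mm thick, along x, at y = -124.5, -41.5, 41.5, 124.5 mm, reach 92 mm above the bench and make three pockets in a row. The two cartons and a jar stand one in each, order varies.
- jar_mid (a point): Middle of a clear plastic jar with a black cap, 60 mm diameter, 88 mm high, standing in one pocket of the bin. Not to be moved.
- drive_mid (a point): Middle of a compact black motor drive lying on its back on the bench, 70 mm (x) by 130 mm (y) by about 100 mm high (point 46 mm up). Not to be moved.
- driver_mid (a point): Mid-length of a screwdriver, at bench level: it lies on the bench, 140 mm long along its x, handle towards -x, 26 mm thick at the handle. Not to be moved.
- terminals_mid (a point): Middle of a row of grey terminals on a short piece of rail, 46 mm (x) by 100 mm (y), 44 mm high, lying on the bench (point 22 mm up). Not to be moved.

How it is judged (in metres and radians):
On the way, in this order (a step that is already met when the one before it is completed fails the run):
1. the first carton is set on the rollers at the upper end of its own lane (((x of narrow_carton in the frame of narrow_load between -0.05 and 0.06 m and y of narrow_carton in the frame of narrow_load between -0.01 and 0.01 m and z of narrow_carton in the frame of narrow_load between 0.034 and 0.053 m) or (x of wide_carton in the frame of wide_load between -0.05 and 0.06 m and y of wide_carton in the frame of wide_load between -0.01 and 0.01 m and z of wide_carton in the frame of wide_load between 0.034 and 0.053 m))), for 0.05 s.
2. with that one home at its stop, the other is set on the rollers at the upper end of its own lane (((x of narrow_label in the frame of narrow_stop between -0.006 and 0.005 m and y of narrow_label in the frame of narrow_stop between -0.009 and 0.009 m and z of narrow_carton in the frame of narrow_stop between 0.035 and 0.047 m and angle between narrow_carton's own z axis and vertical below 0.22 rad and x of wide_carton in the frame of wide_load between -0.05 and 0.06 m and y of wide_carton in the frame of wide_load between -0.01 and 0.01 m and z of wide_carton in the frame of wide_load between 0.034 and 0.053 m) or (x of wide_label in the frame of wide_stop between -0.006 and 0.005 m and y of wide_label in the frame of wide_stop between -0.009 and 0.009 m and z of wide_carton in the frame of wide_stop between 0.035 and 0.047 m and angle between wide_carton's own z axis and vertical below 0.22 rad and x of narrow_carton in the frame of narrow_load between -0.05 and 0.06 m and y of narrow_carton in the frame of narrow_load between -0.01 and 0.01 m and z of narrow_carton in the frame of narrow_load between 0.034 and 0.053 m))), for 0.05 s.
At the end, for the whole second after the job is handed in: Each carton stands upright at rest on the rollers between the rails of its own lane (narrow in narrow, wide in wide), its label end within 6 mm of the lane's stop face, released (x of narrow_label in the frame of narrow_stop between -0.006 and 0.005 m and y of narrow_label in the frame of narrow_stop between -0.009 and 0.009 m and z of narrow_carton in the frame of narrow_stop between 0.035 and 0.047 m and angle between each of narrow_carton, wide_carton's own z axis and vertical below 0.22 rad and x of wide_label in the frame of wide_stop between -0.006 and 0.005 m and y of wide_label in the frame of wide_stop between -0.009 and 0.009 m and z of wide_carton in the frame of wide_stop between 0.035 and 0.047 m and linear speed of each of narrow_carton_body, wide_carton_body below 0.02 m/s and contact force between the fingers and narrow_carton_body below 0.05 N and contact force between the fingers and wide_carton_body below 0.05 N); the robot touches nothing.
It fails at once if a carton is dropped or thrown: it moves faster than 0.5 m/s while no finger touches it ((linear speed of narrow_carton_body above 0.5 m/s and contact force between the fingers and narrow_carton_body below 0.05 N) or (linear speed of wide_carton_body above 0.5 m/s and contact force between the fingers and wide_carton_body below 0.05 N)).
It fails at once if a carton is tipped over (more than 0.6 rad from upright) (angle between any of narrow_carton, wide_carton's own z axis and vertical above 0.6 rad).
It fails at once if the jar is moved more than 25 mm or tipped (distance of jar_mid from where it was at the start of the episode above 0.025 m or angle between jar_mid's own z axis and vertical above 0.4 rad).
It fails at once if the drive or the terminal row is moved more than 25 mm (distance of any of drive_mid, terminals_mid from where it was at the start of the episode above 0.025 m).
It fails at once if the screwdriver is moved more than 25 mm (distance of driver_mid from where it was at the start of the episode above 0.025 m).
It also fails if it takes over 72 s, if anything falls off the work surface, if the arm or the gripper's body presses on something with over 40 N, if the wrist force passes 120 N, or if a joint passes its speed limit or range.

### The arm

A 6-joint arm with a two-finger parallel gripper is mounted at the origin on the work surface. World frame = base frame: x ahead of the robot, y to its left, z up, the work surface at z = 0. Lengths are in mm, angles in rad, forces in N, time in s.
With the tool pointing down it reaches from about 350 to 775 mm from the base axis. Payload 7.3 kg.
Tool frame: the origin (TCP) lies on the centre line of the jaws, within the pads' length; the fingertips stand 17 mm ahead of it and the grasp point (between the pads) lies 2 mm behind it; z points along the fingers, y is the line along which they close (so a half turn about z gives the same grasp; the last joint's range is limited). The gripper opens to 92 mm and grips with 3 to 60 N. Pads are 19 mm wide; open, the fingers measure 130 mm over their backs; the gripper's body (75 mm by 190 mm) begins 47 mm behind the grasp point.
Start: joints at [1.091, 0.342, 1.524, -0, 1.275, -0.146], TCP at [171.994, 496.046, 243.741] pointing down, gripper open.
Joint ranges: [-2.53, 2.53], [-0.77, 2.02], [0.04, 2.7], [-1, 4.14], [0.28, 2.66], [-3.11, 3.11]. Speed limits (rad/s): [2.57, 2.57, 3.14, 3.14, 3.14, 3.14].

### API

Orientations are given as [roll, pitch, yaw] about the fixed x, y, z axes, in that order (R = Rz(yaw) Ry(pitch) Rx(roll)).
In Python, from plant import bot gives the robot as it stands. The module is installed in compiled form; this text tells all that it offers.
- The arm moves only by the shell command python3 -m pendant 'ROWS'. ROWS is JSON, a list of rows, each a list of 3 entries, a list of its own where there are three numbers: the shift along the world's x, y, z as a fraction of full scale, then the turn, a rotation vector about the world's x, y, z as a fraction of full scale, then the opening, from -1 (shut) to 1 (fully open), so that 0 is half open. In form: [[[tx, ty, tz], [rx, ry, rz], claw], ...]. A call has exactly 10 rows; each row shifts and turns the commanded pose from where the row before left it; what a row does not reach is not made up. Full scale, the value 1, is 30 mm for a shift and 0.12 rad for a turn. A row lasts 1/12 s, in which the tool goes at most 41.7 mm and 7.16 degrees, less where a joint would pass 70% of its speed; a pose out of reach is approached as far as the arm can. A call with a number of a shift or a turn outside -1 to 1 is refused whole. A call with a gripper value outside its range is refused whole. The fingers move at their own pace and stop on an object; the grip force is fixed at half the most. Time passes only in rows, so rows that do not move let the fingers close, or fill a call up. It gives the time, the measured TCP pose, the force, the opening and the grip force at its end, in the units of the state.
- bot.get_obs(): the state, without advancing time (a new reading comes with each control period).
- bot.capture(name): name is "scene" or "top" or "wrist"; returns the picture (480x640x3 uint8, blue, green, red); there is no depth.
- bot.camera_params(name): a dict with "fovy" (degrees; the focal length in pixels is half the picture's height over the tangent of half this angle, whatever the lens; pixels are square), "cx", "cy" (the principal point, pixels), "distortion" ([k1, k2, p1, p2, k3] as OpenCV has them; the pictures are not rectified), "camera_from_world" (4x4, takes a point from world to camera coordinates). Camera axes: x right, y down, z forward; pixel columns grow to the right and rows downward; lengths in mm; the calibration is good to about 2 mm. A picture is of the moment at which its call begins: read the wrist's pose just before it. camera_params takes no time and is no camera call; for the wrist camera it gives the pose at the moment of the call.
- bot.close_job(): hands the job in; it is judged then, once.
The state is a dict: "time": time; "joint_positions": joint angles; "dq": joint speeds; "tau": joint torques, N m; "tool_pos": TCP position; "tcp_rot": TCP orientation; "contact_force": force on the tool from outside, world axes, zero at the start; "moment": the same for the moment, N m; "grip_width": finger opening in mm; "finger_force": force on a finger pad.
Only numpy, scipy, OpenCV 4.12 (cv2) and the standard library are available. Lean on these libraries where they do the work, as an engineer would, in place of code of your own. Each camera call takes 0.05 s, during which the arm holds its last target. There are 200 camera calls.

## Working session

There is one attempt and no reset: what is moved stays moved. The work goes in short steps, Python scripts to look and compute and a shell command to move; the robot and the scene stay as the last step left them, time stands still between calls to the robot, and variables do not carry over. Pictures are saved under pics/ and viewed, at most 10 in all, crops included, and the job is handed in when it is done.

```bash
mkdir -p pics; python3 - <<'E'
from plant import bot
import cv2,numpy as np
for n in("scene","top"):
    cv2.imwrite(f"pics/{n}0.png",bot.capture(n))
    p=bot.camera_params(n);print(n,p["fovy"],p["cx"],p["cy"],p["distortion"]);print(np.round(p["camera_from_world"],4))
o=bot.get_obs();print(o["time"],o["tool_pos"],o["tcp_rot"],o["grip_width"])
E
```

```text
scene 43.216044462479914 326.12872380948164 233.6261657205396 [-0.05404848  0.          0.          0.          0.        ]
[[ 3.523000e-01  9.358000e-01  1.120000e-02 -2.470497e+02]
 [ 6.513000e-01 -2.365000e-01 -7.210000e-01 -3.071214e+02]
 [-6.721000e-01  2.613000e-01 -6.928000e-01  1.555330e+03]
 [ 0.000000e+00  0.000000e+00  0.000000e+00  1.000000e+00]]
top 43.01385019873573 317.01924455136157 239.2279269207142 [-0.09087784  0.          0.          0.          0.        ]
[[ 2.4400000e-02 -9.9970000e-01 -7.5000000e-03  4.9013500e+01]
 [-9.9270000e-01 -2.3300000e-02 -1.1870000e-01  5.9572580e+02]
 [ 1.1840000e-01  1.0300000e-02 -9.9290000e-01  1.3763566e+03]
 [ 0.0000000e+00  0.0000000e+00  0.0000000e+00  1.0000000e+00]]
0.1 [171.82604659 495.73553049 243.1142656 ] [-3.14023170e+00 -2.10761021e-04  2.80776720e+00] 91.75204821854292
```

View pics/top0.png

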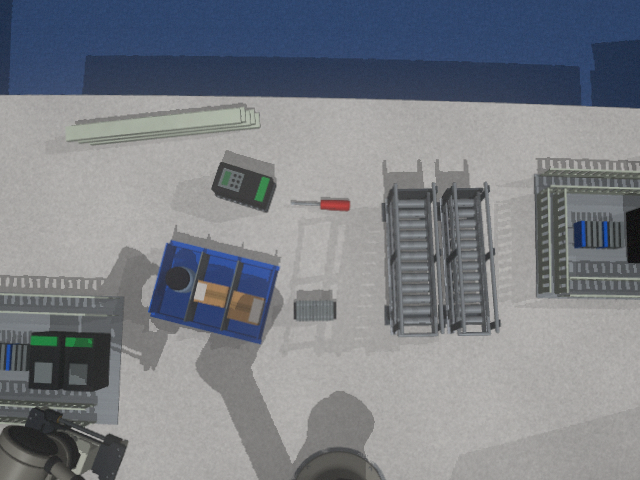

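View pics/scene0.png

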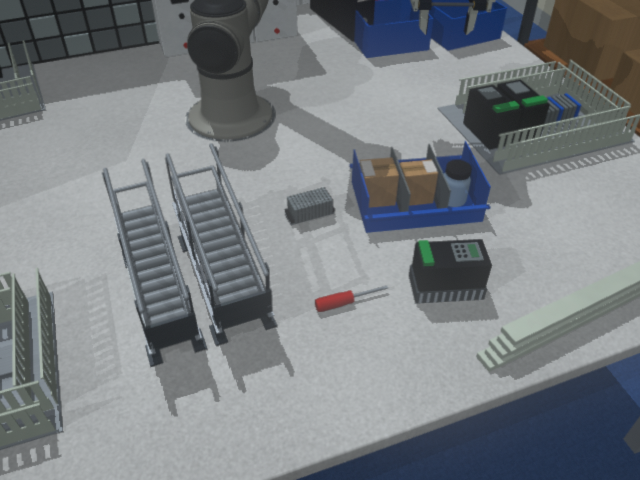

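Top view: the bin is around (215,290), with the jar in its left pocket (178,278) and cartons at (210,293) and (246,305). The wide lane is at x≈412 and the narrow lane at x≈468. I'll zoom in to get the exact corners.

```bash
python3 - <<'E'
import cv2,numpy as np
a=cv2.imread("pics/top0.png")
c1=cv2.resize(a[225:350,140:290],None,fx=5,fy=4.6,interpolation=cv2.INTER_CUBIC) if 0 else cv2.resize(a[230:348,140:290],(750,590),interpolation=cv2.INTER_CUBIC)
cv2.imwrite("pics/bin.png",c1)
cv2.imwrite("pics/lane.png",cv2.resize(a[175:345,370:510],None,fx=3.5,fy=3.5,interpolation=cv2.INTER_CUBIC))
E
```

```text
(no output)
```

View pics/bin.png

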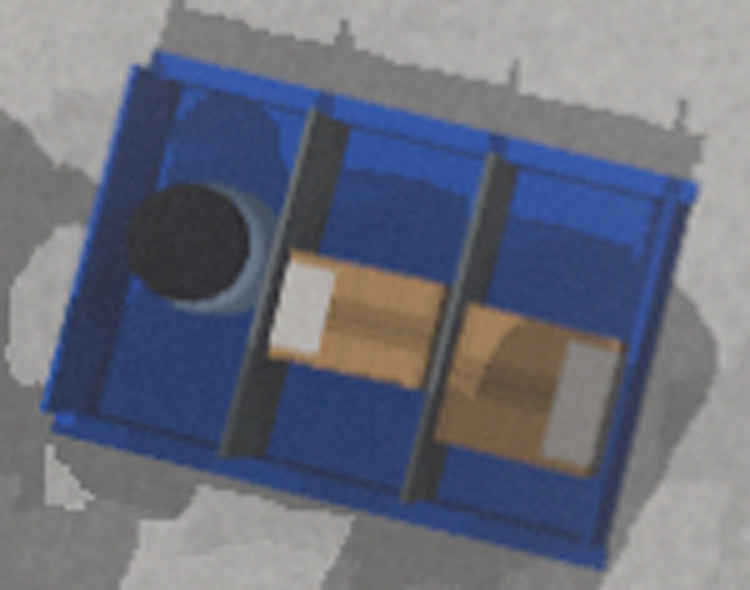

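View pics/lane.png

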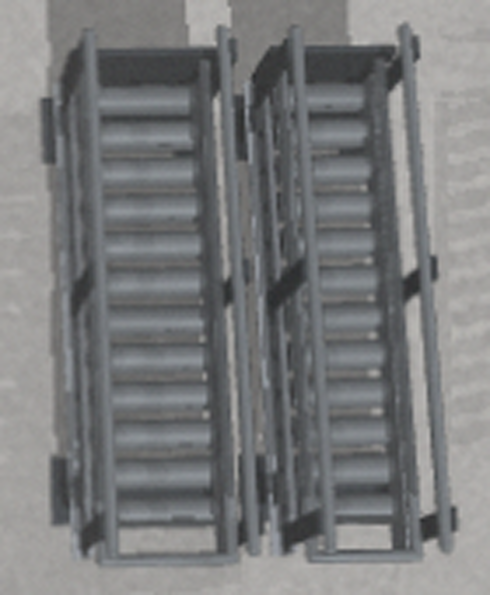

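Middle pocket: the narrow carton, label towards image left (+y). Right pocket: the wide carton, label towards image right (-y). Wide lane: guide bars run from (90,30) to (110,555) and from (222,30) to (252,545) in the crop. Narrow lane: (296,30) to (330,555) and (404,30) to (447,550). The guides leave no room at the sides, so each carton gets lifted by its sides, regrasped by its ends on the bench, then set on its lane. Next I'll fit the poses.

```bash
cat > h.py <<'E'
from plant import bot
import cv2,numpy as np
from scipy.optimize import least_squares
def K(p):
    f=240/np.tan(np.radians(p["fovy"]/2)); return np.array([[f,0,p["cx"]],[0,f,p["cy"]],[0,0,1.]])
def proj(p,P):
    M=np.array(p["camera_from_world"]); q=np.atleast_2d(P)@M[:3,:3].T+M[:3,3]
    return cv2.projectPoints(q.reshape(-1,1,3),np.zeros(3),np.zeros(3),K(p),np.array(p["distortion"]))[0].reshape(-1,2)
def back(p,uv,z):
    M=np.array(p["camera_from_world"]); n=cv2.undistortPoints(np.array(uv,float).reshape(-1,1,2),K(p),np.array(p["distortion"])).reshape(-1,2)
    d=np.c_[n,np.ones(len(n))]@M[:3,:3]; c=-M[:3,:3].T@M[:3,3]
    return c+d*((z-c[2])/d[:,2])[:,None]
def lanep(q,P):  # q=(x,y,yaw) of load point; P in load frame -> world
    c,s=np.cos(.12),np.sin(.12); R=np.array([[c,0,s],[0,1,0],[-s,0,c]])
    cz,sz=np.cos(q[2]),np.sin(q[2]); Rz=np.array([[cz,-sz,0],[sz,cz,0],[0,0,1]])
    return np.atleast_2d(P)@(Rz@R).T+np.array([q[0],q[1],99])
E
cat > fit.py <<'E'
from h import *
p=bot.camera_params("top"); ps=bot.camera_params("scene")
L=lambda c:np.array(c,float)/3.5+[370,175]
B=lambda c:np.array(c,float)/5+[140,230]
def linres(p,a,b,m):
    u=proj(p,[a,b]); d=u[1]-u[0]; d/=np.hypot(*d); m=m-u[0]; return m[:,0]*d[1]-m[:,1]*d[0]
img=cv2.imread("pics/top0.png"); im2=cv2.imread("pics/scene0.png")
for name,w,lb,rb,cb in(("wide",41,[(90,30),(100,290),(110,540)],[(222,30),(236,280),(252,545)],[(120,557),(220,557)]),
                 ("narrow",34,[(296,30),(312,290),(329,540)],[(404,30),(424,270),(446,545)],[(325,555),(405,555)])):
    def res(q):
        A=lambda x,y,z:lanep(q,[x,y,z])[0]
        return np.r_[linres(p,A(-70,w,87),A(242,w,87),L(lb)),linres(p,A(-70,-w,87),A(242,-w,87),L(rb)),linres(p,A(-74,20,26),A(-74,-20,26),L(cb))]
    r=least_squares(res,[450,-100,0]);q=r.x
    print(name,np.round(q,3),np.round(r.fun,2),"stop",lanep(q,[242,0,0]).round(1))
    for P,I in((p,img),(ps,im2)):
        for y in(w,-w):
            u=proj(P,lanep(q,[[-74,y,87],[246,y,87]])); cv2.line(I,*[tuple(int(round(t)) for t in k) for k in u],(0,0,255),1)
        for k in proj(P,lanep(q,[[242,0,0],[0,0,0],[-70,0,30]])): cv2.circle(I,tuple(int(round(t)) for t in k),2,(0,255,0),-1)
for n,c in(("wide",[(470,302),(622,342),(593,475),(435,440)]),("narrow",[(290,250),(447,287),(420,388),(268,358)])):
    X=back(p,B(c),86)[:,:2]; print(n,X.round(1).tolist(),X.mean(0).round(1),[np.hypot(*(X[i]-X[(i+1)%4])).round(1) for i in range(4)])
D=back(p,B([(318,100),(228,455),(497,150),(405,500)]),92)[:,:2]; print("div",D.round(1).tolist())
Bc=back(p,B([(130,68),(45,410),(690,190),(600,565)]),60)[:,:2]; 
for nm,z,uv in(("driver",10,[(292,203),(350,205)]),("term",44,[(294,293),(336,293),(294,318),(336,318)]),("drive",100,[(220,160),(275,178),(268,210),(212,192)])):print(nm,back(p,uv,z)[:,:2].round(0).tolist())
cv2.imwrite("pics/ov.png",np.vstack([cv2.resize(img[150:350,100:520],(714,340)),cv2.resize(im2[120:400,60:520],(427,260)).copy() if 0 else np.hstack([cv2.resize(im2[140:370,80:500],(456,250)),np.zeros((250,258,3),np.uint8)])]))
E
python3 fit.py
```

```text
wide [ 4.54967e+02 -1.53008e+02  3.40000e-02] [-0.2  -0.01  0.05  0.16  0.16 -0.16  0.21 -0.21] stop [[ 695.1 -144.7   70. ]]
narrow [ 4.58425e+02 -2.73498e+02  3.70000e-02] [-0.22  0.17  0.08  0.21 -0.08 -0.16  0.23 -0.23] stop [[ 698.5 -264.6   70. ]]
wide [[469.7, 244.2], [453.7, 176.0], [394.9, 186.9], [408.3, 257.4]] [431.7 216.1] [np.float64(70.1), np.float64(59.8), np.float64(71.8), np.float64(62.7)]
narrow [[490.6, 325.7], [476.0, 254.7], [431.1, 265.0], [442.4, 333.5]] [460.  294.7] [np.float64(72.5), np.float64(46.1), np.float64(69.4), np.float64(48.8)]
div [[557.5, 315.0], [399.2, 348.1], [537.2, 233.9], [381.8, 268.8]]
driver [[683.0, 125.0], [681.0, -13.0]]
term [[469.0, 113.0], [471.0, 17.0], [412.0, 111.0], [414.0, 16.0]]
drive [[762.0, 286.0], [723.0, 160.0], [650.0, 173.0], [688.0, 301.0]]
```

View pics/ov.png

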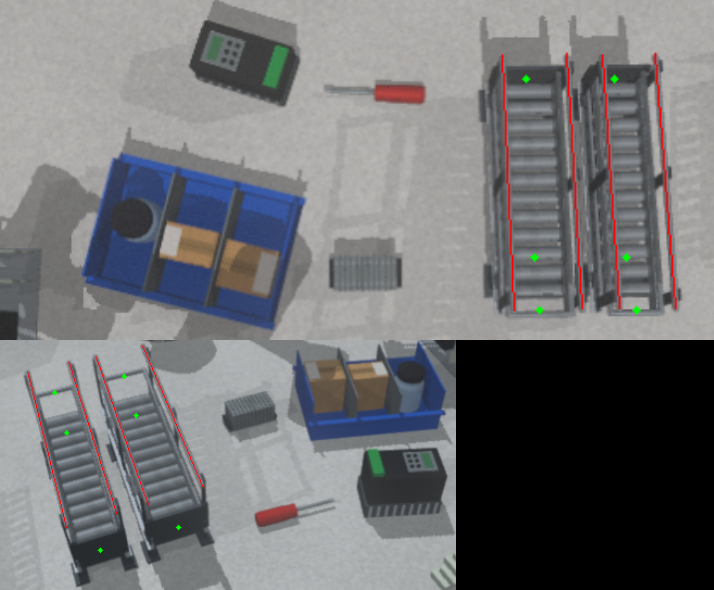

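The overlay fits: both lanes have the same yaw (≈0.035) and sit 120 mm apart. Narrow carton is at (460,294), wide at (432,216), bin yaw ≈ -0.2. Moving above the narrow carton, with the jaws closing along bin x.

```bash
for i in 1 2; do :; done
python3 -m pendant '[[[0.48,-0.337,0],[0,0,-0.6],1],[[0.48,-0.337,0],[0,0,-0.6],1],[[0.48,-0.337,0],[0,0,-0.6],1],[[0.48,-0.337,0],[0,0,-0.6],1],[[0.48,-0.337,0],[0,0,-0.6],1],[[0.48,-0.337,0],[0,0,-0.6],1],[[0.48,-0.337,0],[0,0,-0.6],1],[[0.48,-0.337,0],[0,0,-0.6],1],[[0.48,-0.337,0],[0,0,-0.6],1],[[0.48,-0.337,0],[0,0,-0.6],1]]'
python3 -m pendant '[[[0.48,-0.337,0],[0,0,-0.6],1],[[0.48,-0.337,0],[0,0,-0.6],1],[[0.48,-0.337,0],[0,0,-0.6],1],[[0.48,-0.337,0],[0,0,-0.6],1],[[0.48,-0.337,0],[0,0,-0.6],1],[[0.48,-0.337,0],[0,0,-0.6],1],[[0.48,-0.337,0],[0,0,-0.6],1],[[0.48,-0.337,0],[0,0,-0.6],1],[[0.48,-0.337,0],[0,0,-0.6],1],[[0.48,-0.337,0],[0,0,-0.6],1]]'
python3 - <<'E'
from h import *
o=bot.get_obs();p=bot.camera_params("wrist");I=bot.capture("wrist")
print(o["tool_pos"],o["tcp_rot"]);np.save("w1.npy",p,allow_pickle=True)
cv2.imwrite("pics/w1.png",I)
E
```

```text
time: 0.93
tool_pos: [316.5, 394.2, 243.4]
tcp_rot: [-3.141, 0.0, 2.084]
contact_force: [-0.1, 0.6, 0.5]
grip_width: 91.5
finger_force: 0.0
time: 1.77
tool_pos: [460.5, 293.2, 243.3]
tcp_rot: [-3.141, 0.001, 1.364]
contact_force: [0.1, -0.0, -0.5]
grip_width: 91.9
finger_force: 0.0
[460.46502029 293.18342733 243.32972043] [-3.14093752e+00  5.44921925e-04  1.36420143e+00]
```

View pics/w1.png

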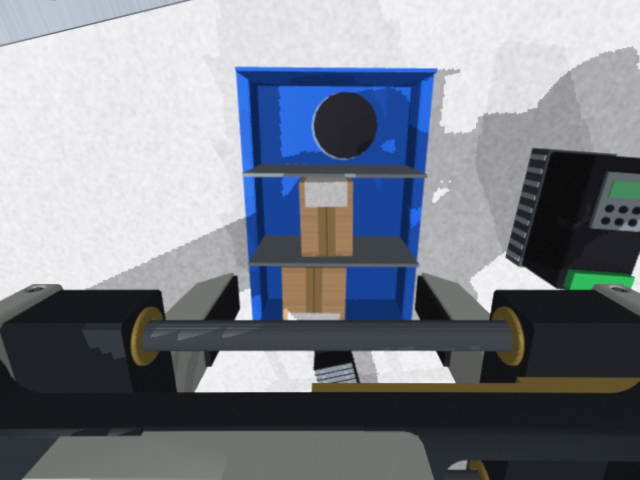

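Wrist view: narrow carton top with corners about (304,180), (352,180), (353,255), (301,255), and the label at the far (+y) end. The wide carton's far edge runs (283,267)-(346,267).

```bash
python3 - <<'E'
from h import *
p=np.load("w1.npy",allow_pickle=True).item()
X=back(p,[(304,180),(352,180),(353,255),(301,255),(283,267),(346,267),(281,318),(346.5,318)],86)[:,:2];print(X.round(1),X[:4].mean(0),X[4:6].mean(0))
print(back(p,[(244,175),(426,175),(250,263),(418,263)],92)[:,:2].round(1))
E
```

```text
[[447.7 336. ]
 [489.5 327.2]
 [477.4 257.2]
 [428.9 267.4]
 [409.2 259. ]
 [468.5 246.5]
 [393.8 205.6]
 [458.5 192. ]] [460.89530634 296.95220149] [438.85959551 252.75213954]
[[398.4 351.6]
 [552.8 319.1]
 [381.2 271.5]
 [535.5 239.1]]
```

```bash
python3 -m pendant '[[[0,0.03,-0.7],[0,0,0],1],[[0,0.03,-0.7],[0,0,0],1],[[0,0,-0.7],[0,0,0],1],[[0,0,-0.7],[0,0,0],1],[[0,0,-0.7],[0,0,0],1],[[0,0,-0.7],[0,0,0],1],[[0,0,-0.6],[0,0,0],1],[[0,0,-0.5],[0,0,0],1],[[0,0,-0.4],[0,0,0],1],[[0,0,-0.2],[0,0,0],1]]'
python3 -m pendant '[[[0,0,0],[0,0,0],1],[[0,0,0],[0,0,0],-1],[[0,0,0],[0,0,0],-1],[[0,0,0],[0,0,0],-1],[[0,0,0],[0,0,0],-1],[[0,0,0],[0,0,0],-1],[[0,0,0],[0,0,0],-1],[[0,0,0],[0,0,0],-1],[[0,0,0],[0,0,0],-1],[[0,0,0],[0,0,0],-1]]'
```

```text
time: 2.65
tool_pos: [458.8, 295.3, 64.8]
tcp_rot: [-3.139, 0.002, 1.368]
contact_force: [-0.0, 0.6, -0.2]
grip_width: 91.8
finger_force: 0.0
time: 3.48
tool_pos: [460.0, 295.7, 66.9]
tcp_rot: [3.141, -0.0, 1.368]
contact_force: [0.5, 0.1, 1.8]
grip_width: 47.9
finger_force: 29.9
```

```bash
python3 -m pendant '[[[0,0,0.4],[0,0,0],-1],[[0,0,0.8],[0,0,0],-1],[[0,0,1],[0,0,0],-1],[[0,0,1],[0,0,0],-1],[[0,0,0.8],[0,0,0],-1],[[0.24,-0.52,0],[0,0,-0.74],-1],[[0.24,-0.52,0],[0,0,-0.74],-1],[[0.24,-0.52,0],[0,0,-0.74],-1],[[0.24,-0.52,0],[0,0,-0.74],-1],[[0.24,-0.52,0],[0,0,-0.74],-1]]'
python3 -m pendant '[[[0.24,-0.52,0],[0,0,-0.74],-1],[[0.24,-0.52,0],[0,0,-0.74],-1],[[0.24,-0.52,0],[0,0,-0.74],-1],[[0.24,-0.52,0],[0,0,-0.74],-1],[[0.24,-0.52,0],[0,0,-0.74],-1],[[0.24,-0.52,0],[0,0,-0.74],-1],[[0.24,-0.52,0],[0,0,-0.74],-1],[[0.24,-0.52,0],[0,0,-0.74],-1],[[0.24,-0.52,0],[0,0,-0.74],-1],[[0.24,-0.52,0],[0,0,-0.74],-1]]'
python3 -m pendant '[[[0,0,0],[0,0,0],-1],[[0,0,-0.4],[0,0,0],-1],[[0,0,-0.7],[0,0,0],-1],[[0,0,-0.7],[0,0,0],-1],[[0,0,-0.6],[0,0,0],-1],[[0,0,-0.5],[0,0,0],-1],[[0,0,-0.4],[0,0,0],-1],[[0,0,-0.3],[0,0,0],-1],[[0,0,-0.2],[0,0,0],-1],[[0,0,0],[0,0,0],-1]]'
```

```text
time: 4.32
tool_pos: [495.8, 216.8, 186.2]
tcp_rot: [-3.141, 0.001, 0.92]
contact_force: [0.1, 0.3, -1.9]
grip_width: 47.9
finger_force: 29.9
time: 5.15
tool_pos: [567.9, 60.8, 186.1]
tcp_rot: [-3.142, 0.002, 0.031]
contact_force: [-0.4, 0.1, -3.6]
grip_width: 47.8
finger_force: 29.9
time: 5.98
tool_pos: [567.1, 61.9, 71.4]
tcp_rot: [-3.141, 0.003, 0.037]
contact_force: [0.4, -0.4, -2.6]
grip_width: 47.9
finger_force: 29.9
```

```bash
python3 -m pendant '[[[0,0,-0.1],[0,0,0],-1],[[0,0,-0.1],[0,0,0],-1],[[0,0,-0.06],[0,0,0],-1],[[0,0,-0.03],[0,0,0],-1],[[0,0,0],[0,0,0],-1],[[0,0,0],[0,0,0],-0.4],[[0,0,0],[0,0,0],0],[[0,0,0],[0,0,0],0.4],[[0,0,0],[0,0,0],1],[[0,0,0],[0,0,0],1]]'
```

```text
time: 6.82
tool_pos: [568.3, 61.6, 64.5]
tcp_rot: [3.141, -0.001, 0.036]
contact_force: [0.0, 0.2, 0.1]
grip_width: 63.3
finger_force: 0.0
```

```bash
python3 -m pendant '[[[0,0,0],[0,0,0],1],[[0,0,0],[0,0,0],1],[[0,0,0.3],[0,0,0],1],[[0,0,0.6],[0,0,0],1],[[0,0,0.8],[0,0,0],1],[[0,0,0.8],[0,0,0],1],[[0,0,0.4],[0,0,0.8],1],[[0,0,0],[0,0,0.9],1],[[0,0,0],[0,0,0.9],1],[[0,0,0],[0,0,0.9],1]]'
python3 -m pendant '[[[0,0,0],[0,0,1],1],[[0,0,0],[0,0,1],1],[[0,0,0],[0,0,1],1],[[0,0,0],[0,0,1],1],[[0,0,0],[0,0,1],1],[[0,0,0],[0,0,1],1],[[0,0,0],[0,0,1],1],[[0,0,0],[0,0,1],1],[[0,0,0],[0,0,1],1],[[0,0,0],[0,0,0.6],1]]'
python3 - <<'E'
from h import *
o=bot.get_obs();p=bot.camera_params("top");I=bot.capture("top")
print(o["tool_pos"],o["tcp_rot"])
u=proj(p,[[568,62,82]])[0].astype(int);print(u)
I2=bot.capture("wrist");np.save("w2.npy",bot.camera_params("wrist"),allow_pickle=True)
cv2.imwrite("pics/w2.png",np.hstack([cv2.resize(I2,(480,360)),cv2.resize(I[u[1]-45:u[1]+45,u[0]-35:u[0]+35],(280,360),interpolation=cv2.INTER_CUBIC)]))
E
```

```text
time: 7.65
tool_pos: [568.2, 61.7, 152.3]
tcp_rot: [3.141, -0.001, 0.461]
contact_force: [-0.0, -0.8, 0.0]
grip_width: 91.9
finger_force: 0.0
time: 8.48
tool_pos: [568.1, 61.7, 151.8]
tcp_rot: [3.141, 0.0, 1.614]
contact_force: [-0.1, 0.7, 0.2]
grip_width: 91.7
finger_force: 0.0
[568.07725664  61.6611179  151.83828504] [3.14080888e+00 5.65888939e-05 1.61396607e+00]
[317 248]
```

View pics/w2.png

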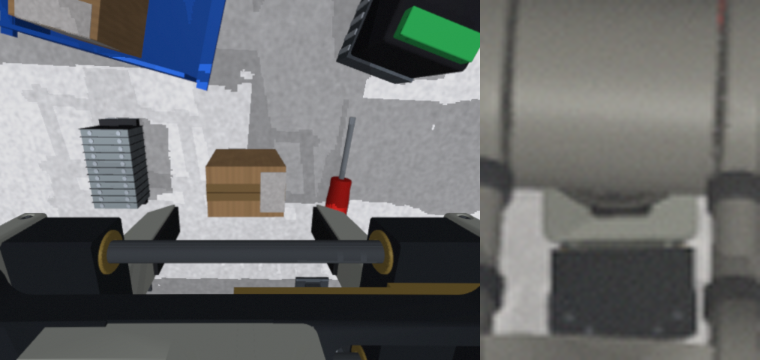

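```bash
python3 - <<'E'
from h import *
p=np.load("w2.npy",allow_pickle=True).item()
X=back(p,np.array([(206,165),(286,165),(286,216.5),(206,216.5)])*4/3,82)[:,:2];print(X.round(1),X.mean(0).round(1))
E
```

```text
[[532.5  85.5]
 [602.   88.1]
 [606.2  39. ]
 [532.1  36.3]] [568.2  62.2]
```

Carton at (568,62), label towards +x, centred under the tool. Going down to regrasp it by its ends.

```bash
python3 -m pendant '[[[0,0,-0.3],[0,0,-0.06],1],[[0,0,-0.5],[0,0,0],1],[[0,0,-0.5],[0,0,0],1],[[0,0,-0.5],[0,0,0],1],[[0,0,-0.5],[0,0,0],1],[[0,0,-0.4],[0,0,0],1],[[0,0,-0.25],[0,0,0],1],[[0,0,-0.11],[0,0,0],1],[[0,0,0],[0,0,0],1],[[0,0,0],[0,0,0],1]]'
python3 -m pendant '[[[0,0,0],[0,0,0],-1],[[0,0,0],[0,0,0],-1],[[0,0,0],[0,0,0],-1],[[0,0,0],[0,0,0],-1],[[0,0,0],[0,0,0],-1],[[0,0,0],[0,0,0],-1],[[0,0,0],[0,0,0],-1],[[0,0,0],[0,0,0],-1],[[0,0,0],[0,0,0],-1],[[0,0,0],[0,0,0],-1]]'
```

```text
time: 9.42
tool_pos: [568.3, 61.6, 59.6]
tcp_rot: [3.141, 0.0, 1.6]
contact_force: [-1.7, 0.1, 0.6]
grip_width: 91.7
finger_force: 0.0
time: 10.25
tool_pos: [568.2, 61.6, 59.7]
tcp_rot: [3.141, 0.0, 1.601]
contact_force: [-1.6, 0.1, 5.0]
grip_width: 70.4
finger_force: 29.9
```

```bash
python3 -m pendant '[[[0,0,0.4],[0,0,0],-1],[[0,0,0.8],[0,0,0],-1],[[0,0,0.8],[0,0,0],-1],[[0,0,0.8],[0,0,0],-1],[[0,0,0.8],[0,0,0],-1],[[0,0,0.8],[0,0,0],-1],[[-0.1,-0.3,0.8],[0,0,0],-1],[[-0.2,-0.7,0.8],[0,0,0],-1],[[-0.2,-0.7,0.8],[0,0,0],-1],[[-0.2,-0.7,0.8],[0,0,0],-1]]'
python3 -m pendant '[[[-0.25,-0.85,0],[0,0,0.05],-1],[[-0.25,-0.85,0],[0,0,0],-1],[[-0.25,-0.85,0],[0,0.1,0],-1],[[-0.25,-0.85,0],[0,0.2,0],-1],[[-0.25,-0.85,0],[0,0.2,0],-1],[[-0.25,-0.85,0],[0,0.2,0],-1],[[-0.25,-0.85,0],[0,0.2,0],-1],[[-0.25,-0.85,0],[0,0.1,0],-1],[[-0.25,-0.85,0],[0,0,0],-1],[[-0.25,-0.8,0],[0,0,0],-1]]'
python3 -m pendant '[[[-0.2,-0.21,0],[0,0,0],-1],[[0,0,0],[0,0,0],-1],[[0,0,0],[0,0,0],-1],[[0,0,0],[0,0,0],-1],[[0,0,0],[0,0,0],-1],[[0,0,0],[0,0,0],-1],[[0,0,0],[0,0,0],-1],[[0,0,0],[0,0,0],-1],[[0,0,0],[0,0,0],-1],[[0,0,0],[0,0,0],-1]]'
python3 - <<'E'
from h import *
o=bot.get_obs();p=bot.camera_params("wrist");I=bot.capture("wrist");T=bot.capture("top")
print(o["tool_pos"],o["tcp_rot"]);np.save("w3.npy",p,allow_pickle=True)
q=[458.4,-273.5,.037]
J=I.copy()
for y in(34,-34):
    for x in np.arange(-70,243,6):
        for k in proj(p,lanep(q,[x,y,87])):
            cv2.circle(J,tuple(k.round().astype(int)),1,(0,0,255),-1)
cv2.imwrite("pics/w3.png",J); cv2.imwrite("pics/w3raw.png",I); cv2.imwrite("pics/t3.png",T)
E
```

```text
time: 11.08
tool_pos: [546.1, -10.8, 287.4]
tcp_rot: [-3.14, -0.0, 1.601]
contact_force: [0.7, 0.3, -2.3]
grip_width: 70.1
finger_force: 29.9
time: 11.92
tool_pos: [471.3, -265.0, 286.0]
tcp_rot: [-3.02, -0.006, 1.606]
contact_force: [-0.2, 0.1, -2.5]
grip_width: 69.9
finger_force: 29.9
time: 12.75
tool_pos: [466.1, -270.0, 287.2]
tcp_rot: [-3.022, -0.004, 1.607]
contact_force: [-0.8, -1.1, -2.3]
grip_width: 69.7
finger_force: 29.9
[ 466.07697299 -269.97588489  287.2336187 ] [-3.02175489 -0.00431093  1.6066758 ]
```

View pics/w3.png

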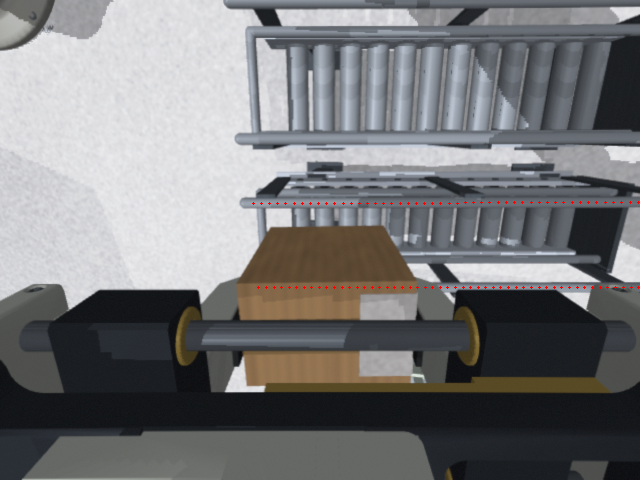

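The projected guide bars (rows 203 and 287) lie on the real ones to within about 1 mm, and the carton is held straight with its label towards +x. Shifting 3 mm in y and going down.

```bash
python3 -m pendant '[[[0,-0.1,-0.3],[0,0,0],-1],[[0,0,-0.5],[0,0,0],-1],[[0,0,-0.6],[0,0,0],-1],[[0,0,-0.6],[0,0,0],-1],[[0,0,-0.6],[0,0,0],-1],[[0,0,-0.5],[0,0,0],-1],[[0,0,-0.4],[0,0,0],-1],[[0,0,-0.3],[0,0,0],-1],[[0,0,-0.2],[0,0,0],-1],[[0,0,0],[0,0,0],-1]]'
```

```text
time: 13.68
tool_pos: [465.4, -272.9, 165.8]
tcp_rot: [-3.02, -0.006, 1.606]
contact_force: [-0.6, -0.3, -2.6]
grip_width: 70.0
finger_force: 29.9
```

```bash
python3 -m pendant '[[[0,0,-0.05],[0,0,0],-1],[[0,0,-0.05],[0,0,0],-1],[[0,0,-0.04],[0,0,0],-1],[[0,0,-0.03],[0,0,0],-1],[[0,0,-0.03],[0,0,0],-1],[[0,0,-0.02],[0,0,0],-1],[[0,0,0],[0,0,0],-1],[[0,0,0],[0,0,0],-1],[[0,0,0],[0,0,0],-1],[[0,0,0],[0,0,0],-1]]'
```

```text
time: 14.52
tool_pos: [466.0, -273.2, 160.7]
tcp_rot: [-3.022, -0.004, 1.606]
contact_force: [0.2, -0.3, -2.7]
grip_width: 70.0
finger_force: 29.9
```

```bash
python3 -m pendant '[[[0,0,-0.03],[0,0,0],-1],[[0,0,-0.03],[0,0,0],-1],[[0,0,0],[0,0,0],-1],[[0,0,0],[0,0,0],-1],[[0,0,0],[0,0,0],-1],[[0,0,0],[0,0,0],-1],[[0,0,0],[0,0,0],-1],[[0,0,0],[0,0,0],-1],[[0,0,0],[0,0,0],-1],[[0,0,0],[0,0,0],-1]]'
```

```text
time: 15.35
tool_pos: [466.0, -273.2, 158.9]
tcp_rot: [-3.022, -0.004, 1.606]
contact_force: [-0.7, -0.7, -2.4]
grip_width: 70.0
finger_force: 29.9
```

```bash
python3 -m pendant '[[[0,0,-0.03],[0,0,0],-1],[[0,0,-0.03],[0,0,0],-1],[[0,0,0],[0,0,0],-1],[[0,0,0],[0,0,0],-1],[[0,0,0],[0,0,0],-1],[[0,0,0],[0,0,0],-1],[[0,0,0],[0,0,0],-1],[[0,0,0],[0,0,0],-1],[[0,0,0],[0,0,0],-1],[[0,0,0],[0,0,0],-1]]'
```

```text
time: 16.18
tool_pos: [466.6, -273.2, 157.9]
tcp_rot: [-3.024, -0.003, 1.606]
contact_force: [2.0, 2.5, 5.6]
grip_width: 69.8
finger_force: 29.9
```

Contact at TCP z 158. Opening and lifting square to the rollers.

```bash
python3 -m pendant '[[[0,0,0],[0,0,0],-0.2],[[0,0,0],[0,0,0],0.2],[[0,0,0],[0,0,0],0.6],[[0,0,0],[0,0,0],1],[[0,0,0],[0,0,0],1],[[0.02,0,0.2],[0,0,0],1],[[0.06,0,0.5],[0,0,0],1],[[0.1,0,0.8],[0,0,0],1],[[0.1,0,0.8],[0,0,0],1],[[0.1,0,0.8],[0,0,0],1]]'
python3 -m pendant '[[[0,0,0.8],[0,0,0],1],[[-0.1,0.4,0.8],[0,0,-0.3],1],[[-0.1,0.9,0],[0,0,-0.6],1],[[-0.1,0.9,0],[0,-0.2,-0.6],1],[[-0.1,0.9,0],[0,-0.2,-0.6],1],[[-0.1,0.9,0],[0,-0.2,-0.6],1],[[-0.1,0.9,0],[0,-0.2,-0.6],1],[[-0.1,0.9,0],[0,-0.2,-0.6],1],[[-0.1,0.9,0],[0,0,-0.6],1],[[-0.1,0.9,0],[0,0,-0.6],1]]'
python3 - <<'E'
from h import *
T=bot.capture("top"); I=bot.capture("scene")
cv2.imwrite("pics/t4.png",np.hstack([cv2.resize(T[170:345,370:510],(400,500)),cv2.resize(I[150:370,80:300],(400,500))]))
E
```

```text
time: 17.02
tool_pos: [477.3, -273.1, 251.3]
tcp_rot: [-3.021, -0.005, 1.606]
contact_force: [0.3, -1.3, 0.5]
grip_width: 91.8
finger_force: 0.0
time: 17.85
tool_pos: [449.7, -44.1, 298.6]
tcp_rot: [-3.138, -0.034, 0.992]
contact_force: [0.2, 0.2, -0.4]
grip_width: 91.6
finger_force: 0.0
```

View pics/t4.png

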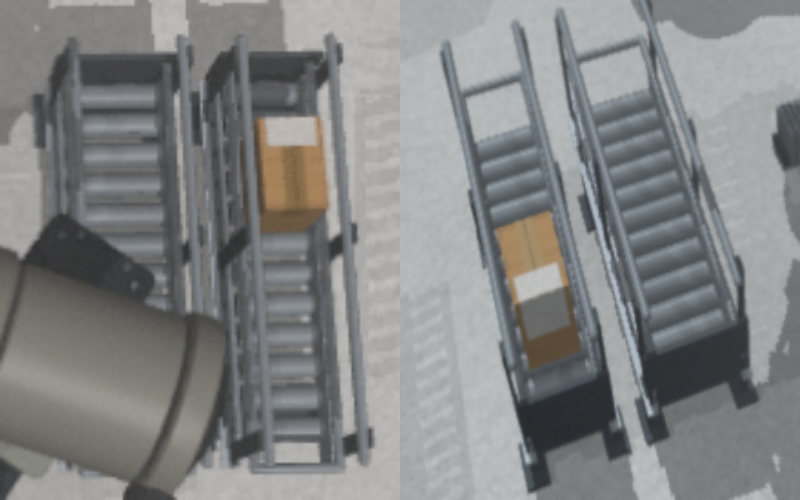

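The narrow carton has rolled almost to the stop (picture right: label leading, at (540,310)). On to the wide carton.

```bash
python3 - <<'E'
from plant import bot
from scipy.spatial.transform import Rotation as R
import numpy as np
o=bot.get_obs();d=R.from_euler('xyz',[np.pi,0,1.364])*R.from_euler('xyz',o["tcp_rot"]).inv()
print(d.as_rotvec()/.12,(np.array([432,217,66.5])-o["tool_pos"])/30)
E
```

```text
[-0.28480918  0.07748234  3.05243304] [-0.58540243  8.64349698 -7.74118104]
```

```bash
python3 -m pendant '[[[-0.07,0.96,-0.25],[-0.03,0.01,0.34],1],[[-0.07,0.96,-0.25],[-0.03,0.01,0.34],1],[[-0.07,0.96,-0.25],[-0.03,0.01,0.34],1],[[-0.07,0.96,-0.25],[-0.03,0.01,0.34],1],[[-0.07,0.96,-0.25],[-0.03,0.01,0.34],1],[[-0.07,0.96,-0.25],[-0.03,0.01,0.34],1],[[-0.07,0.96,-0.25],[-0.03,0.01,0.34],1],[[-0.07,0.96,-0.25],[-0.04,0.01,0.34],1],[[0,0.96,-0.2],[-0.03,0,0.33],1],[[0,0,0],[0,0,0],1]]'
python3 - <<'E'
from h import *
from scipy.spatial.transform import Rotation as R
o=bot.get_obs();p=bot.camera_params("wrist");I=bot.capture("wrist")
d=R.from_euler('xyz',[np.pi,0,1.364])*R.from_euler('xyz',o["tcp_rot"]).inv()
print(d.as_rotvec()/.12,(np.array([432,217,66.5])-o["tool_pos"])/30,o["tool_pos"])
J=I.copy()
a=-.207;ex=np.array([np.sin(a),-np.cos(a)]);ex=np.array([-.2055,-.9787]);ey=np.array([.9787,-.2055])
C=np.array([432,217.]);P=[np.r_[C+sx*35*ex+sy*31*ey,86] for sx,sy in((1,1),(1,-1),(-1,-1),(-1,1))]
cv2.polylines(J,[proj(p,P).round().astype(int)],True,(0,0,255),1)
cv2.imwrite("pics/w5.png",J)
E
```

```text
time: 18.78
tool_pos: [433.3, 217.2, 231.0]
tcp_rot: [-3.14, 0.0, 1.369]
contact_force: [-0.7, -0.6, -0.7]
grip_width: 91.7
finger_force: 0.0
[ 0.00050457 -0.01788822 -0.03758171] [-0.04168971 -0.00659846 -5.48177044] [433.25069127 217.19795371 230.95311335]
```

View pics/w5.png

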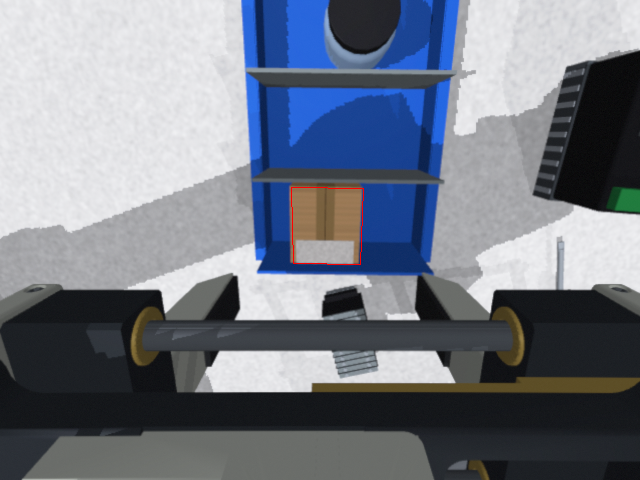

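The predicted outline lies exactly on the wide carton ((291,187)-(361,264)). Going down to grip.

```bash
python3 -m pendant '[[[-0.04,0,-0.4],[0,0,-0.04],1],[[0,0,-0.7],[0,0,0],1],[[0,0,-0.7],[0,0,0],1],[[0,0,-0.7],[0,0,0],1],[[0,0,-0.7],[0,0,0],1],[[0,0,-0.7],[0,0,0],1],[[0,0,-0.7],[0,0,0],1],[[0,0,-0.5],[0,0,0],1],[[0,0,-0.28],[0,0,0],1],[[0,0,-0.1],[0,0,0],1]]'
python3 -m pendant '[[[0,0,0],[0,0,0],1],[[0,0,0],[0,0,0],-1],[[0,0,0],[0,0,0],-1],[[0,0,0],[0,0,0],-1],[[0,0,0],[0,0,0],-1],[[0,0,0],[0,0,0],-1],[[0,0,0],[0,0,0],-1],[[0,0,0],[0,0,0],-1],[[0,0,0],[0,0,0],-1],[[0,0,0],[0,0,0],-1]]'
```

```text
time: 19.67
tool_pos: [432.4, 212.8, 66.7]
tcp_rot: [-3.14, 0.002, 1.356]
contact_force: [-0.5, -0.9, -1.0]
grip_width: 91.7
finger_force: 0.0
time: 20.5
tool_pos: [432.1, 214.1, 68.0]
tcp_rot: [-3.141, 0.001, 1.358]
contact_force: [-3.6, 0.6, 5.2]
grip_width: 61.7
finger_force: 30.0
```

```bash
python3 -m pendant '[[[0,0,0.4],[0,0,0],-1],[[0,0,0.8],[0,0,0],-1],[[0,0,1],[0,0,0],-1],[[0,0,1],[0,0,0],-1],[[0,0,0.8],[0,0,0],-1],[[0.25,-0.28,0],[0,0,0.84],-1],[[0.25,-0.28,0],[0,0,0.84],-1],[[0.25,-0.28,0],[0,0,0.84],-1],[[0.25,-0.28,0],[0,0,0.84],-1],[[0.25,-0.28,0],[0,0,0.84],-1]]'
python3 -m pendant '[[[0.25,-0.28,0],[0,0,0.84],-1],[[0.25,-0.28,0],[0,0,0.84],-1],[[0.25,-0.28,0],[0,0,0.84],-1],[[0.25,-0.28,0],[0,0,0.84],-1],[[0.25,-0.28,0],[0,0,0.84],-1],[[0.25,-0.28,0],[0,0,0.84],-1],[[0.25,-0.28,0],[0,0,0.84],-1],[[0.25,-0.28,0],[0,0,0.84],-1],[[0.25,-0.28,0],[0,0,0.84],-1],[[0.25,-0.28,0],[0,0,0.84],-1]]'
python3 -m pendant '[[[0.25,-0.28,0],[0,0,0.84],-1],[[0.25,-0.28,0],[0,0,0.84],-1],[[0.25,-0.28,0],[0,0,0.84],-1],[[0,0,-0.4],[0,0,0.05],-1],[[0,0,-0.7],[0,0,0],-1],[[0,0,-0.7],[0,0,0],-1],[[0,0,-0.7],[0,0,0],-1],[[0,0,-0.6],[0,0,0],-1],[[0,0,-0.4],[0,0,0],-1],[[0,0,-0.2],[0,0,0],-1]]'
```

```text
time: 21.33
tool_pos: [470.0, 171.6, 187.2]
tcp_rot: [-3.14, 0.001, 1.867]
contact_force: [0.3, 0.7, -3.2]
grip_width: 61.8
finger_force: 30.0
time: 22.17
tool_pos: [545.0, 87.6, 186.9]
tcp_rot: [-3.141, -0.0, 2.874]
contact_force: [0.2, 0.1, -2.9]
grip_width: 61.6
finger_force: 30.0
time: 23.0
tool_pos: [566.0, 62.8, 74.1]
tcp_rot: [-3.141, -0.003, -3.105]
contact_force: [-0.7, 0.9, -3.0]
grip_width: 62.1
finger_force: 30.0
```

```bash
python3 -m pendant '[[[0,0,-0.1],[0,0,0],-1],[[0,0,-0.1],[0,0,0],-1],[[0,0,-0.07],[0,0,0],-1],[[0,0,-0.04],[0,0,0],-1],[[0,0,-0.02],[0,0,0],-1],[[0,0,0],[0,0,0],-1],[[0,0,0],[0,0,0],0.1],[[0,0,0],[0,0,0],0.5],[[0,0,0],[0,0,0],1],[[0,0,0],[0,0,0],1]]'
```

```text
time: 23.83
tool_pos: [567.8, 62.8, 67.3]
tcp_rot: [-3.141, 0.002, -3.105]
contact_force: [-0.3, -0.0, -0.0]
grip_width: 77.3
finger_force: 0.0
```

```bash
python3 -m pendant '[[[0,0,0],[0,0,0],1],[[0,0,0],[0,0,0],1],[[0,0,0.3],[0,0,0],1],[[0,0,0.6],[0,0,0],1],[[0,0,0.8],[0,0,0],1],[[0,0,0.8],[0,0,0],1],[[0,0,0.4],[0,0,-0.8],1],[[0,0,0],[0,0,-0.9],1],[[0,0,0],[0,0,-0.9],1],[[0,0,0],[0,0,-0.9],1]]'
python3 -m pendant '[[[0,0,0],[0,0,-1],1],[[0,0,0],[0,0,-1],1],[[0,0,0],[0,0,-1],1],[[0,0,0],[0,0,-1],1],[[0,0,0],[0,0,-1],1],[[0,0,0],[0,0,-1],1],[[0,0,0],[0,0,-1],1],[[0,0,0],[0,0,-1],1],[[0,0,0],[0,0,-1],1],[[0,0,0],[0,0,-0.6],1]]'
python3 - <<'E'
from h import *
o=bot.get_obs();p=bot.camera_params("wrist");I=bot.capture("wrist")
print(o["tool_pos"],o["tcp_rot"]);np.save("w6.npy",p,allow_pickle=True)
J=I.copy();a=.0366;ex=np.array([np.cos(a),np.sin(a)]);ey=np.array([-ex[1],ex[0]])
C=np.array([565,62.8]);P=[np.r_[C+sx*35*ex+sy*31*ey,82] for sx,sy in((1,1),(1,-1),(-1,-1),(-1,1))]
cv2.polylines(J,[proj(p,P).round().astype(int)],True,(0,0,255),1)
S=bot.capture("scene")
cv2.imwrite("pics/w6.png",np.hstack([cv2.resize(J[150:350,180:480],(525,350)),cv2.resize(S[190:370,90:230],(272,350))]))
E
```

```text
time: 24.67
tool_pos: [567.6, 62.9, 155.0]
tcp_rot: [3.141, 0.002, 2.753]
contact_force: [-0.3, -0.4, 0.1]
grip_width: 92.1
finger_force: 0.0
time: 25.5
tool_pos: [567.5, 62.9, 154.5]
tcp_rot: [3.141, 0.001, 1.6]
contact_force: [0.7, 0.4, -0.4]
grip_width: 91.9
finger_force: 0.0
[567.47289807  62.8519316  154.52945142] [3.14130923e+00 7.88805663e-04 1.59967992e+00]
```

View pics/w6.png

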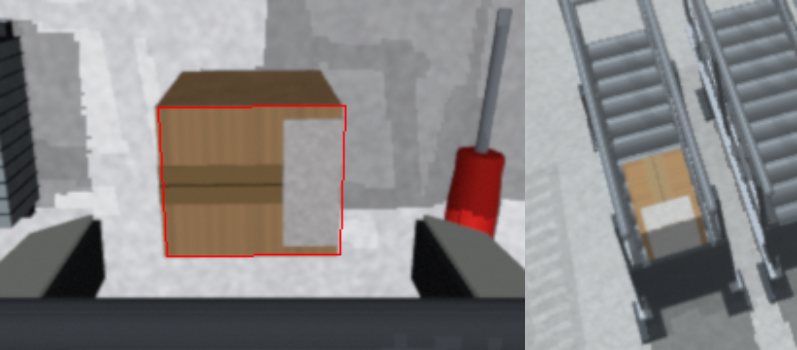

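The wide carton sits at (565,63) with its label towards +x, and the narrow carton is home at its stop. Regrasping.

```bash
python3 -m pendant '[[[-0.08,0,-0.3],[0,0,0.05],1],[[0,0,-0.5],[0,0,0],1],[[0,0,-0.5],[0,0,0],1],[[0,0,-0.5],[0,0,0],1],[[0,0,-0.5],[0,0,0],1],[[0,0,-0.45],[0,0,0],1],[[0,0,-0.26],[0,0,0],1],[[0,0,-0.14],[0,0,0],1],[[0,0,0],[0,0,0],1],[[0,0,0],[0,0,0],1]]'
python3 -m pendant '[[[0,0,0],[0,0,0],-1],[[0,0,0],[0,0,0],-1],[[0,0,0],[0,0,0],-1],[[0,0,0],[0,0,0],-1],[[0,0,0],[0,0,0],-1],[[0,0,0],[0,0,0],-1],[[0,0,0],[0,0,0],-1],[[0,0,0],[0,0,0],-1],[[0,0,0],[0,0,0],-1],[[0,0,0],[0,0,0],-1]]'
```

```text
time: 26.43
tool_pos: [565.2, 62.8, 59.5]
tcp_rot: [3.142, 0.001, 1.612]
contact_force: [0.6, -0.0, 0.8]
grip_width: 91.8
finger_force: 0.0
time: 27.27
tool_pos: [565.1, 62.8, 59.7]
tcp_rot: [-3.142, 0.001, 1.612]
contact_force: [-2.1, 0.1, 5.5]
grip_width: 70.1
finger_force: 30.0
```

```bash
python3 -m pendant '[[[0,0,0.4],[0,0,0],-1],[[0,0,0.8],[0,0,0],-1],[[0,0,0.8],[0,0,0],-1],[[0,0,0.8],[0,0,0],-1],[[0,0,0.8],[0,0,0],-1],[[0,0,0.8],[0,0,0],-1],[[-0.1,-0.2,0.8],[0,0,0],-1],[[-0.2,-0.4,0.8],[0,0,0],-1],[[-0.2,-0.4,0.8],[0,0,0],-1],[[-0.2,-0.4,0.8],[0,0,0],-1]]'
python3 -m pendant '[[[-0.28,-0.6,0],[0,0,-0.05],-1],[[-0.28,-0.6,0],[0,0,0],-1],[[-0.28,-0.6,0],[0,0.1,0],-1],[[-0.28,-0.6,0],[0,0.2,0],-1],[[-0.28,-0.6,0],[0,0.2,0],-1],[[-0.28,-0.6,0],[0,0.2,0],-1],[[-0.28,-0.6,0],[0,0.2,0],-1],[[-0.28,-0.6,0],[0,0.1,0],-1],[[-0.28,-0.6,0],[0,0,0],-1],[[-0.2,-0.4,0],[0,0,0],-1]]'
python3 -m pendant '[[[0,0,0],[0,0,0],-1],[[0,0,0],[0,0,0],-1],[[0,0,0],[0,0,0],-1],[[0,0,0],[0,0,0],-1],[[0,0,0],[0,0,0],-1],[[0,0,0],[0,0,0],-1],[[0,0,0],[0,0,0],-1],[[0,0,0],[0,0,0],-1],[[0,0,0],[0,0,0],-1],[[0,0,0],[0,0,0],-1]]'
```

```text
time: 28.1
tool_pos: [543.3, 20.6, 287.5]
tcp_rot: [-3.14, 0.001, 1.612]
contact_force: [-0.2, -0.2, -3.2]
grip_width: 69.9
finger_force: 30.0
time: 28.93
tool_pos: [461.7, -154.5, 286.3]
tcp_rot: [-3.02, -0.004, 1.605]
contact_force: [0.1, 0.3, -3.4]
grip_width: 70.0
finger_force: 30.0
time: 29.77
tool_pos: [462.4, -153.1, 287.2]
tcp_rot: [-3.021, -0.003, 1.606]
contact_force: [-0.1, -0.3, -2.4]
grip_width: 69.5
finger_force: 30.0
```

```bash
python3 -m pendant '[[[0,0,-0.3],[0,0,0],-1],[[0,0,-0.5],[0,0,0],-1],[[0,0,-0.6],[0,0,0],-1],[[0,0,-0.6],[0,0,0],-1],[[0,0,-0.6],[0,0,0],-1],[[0,0,-0.6],[0,0,0],-1],[[0,0,-0.4],[0,0,0],-1],[[0,0,-0.3],[0,0,0],-1],[[0,0,-0.2],[0,0,0],-1],[[0,0,0],[0,0,0],-1]]'
python3 -m pendant '[[[0,0,-0.03],[0,0,0],-1],[[0,0,-0.03],[0,0,0],-1],[[0,0,-0.03],[0,0,0],-1],[[0,0,-0.02],[0,0,0],-1],[[0,0,0],[0,0,0],-1],[[0,0,0],[0,0,0],-1],[[0,0,0],[0,0,0],-1],[[0,0,0],[0,0,0],-1],[[0,0,0],[0,0,0],-1],[[0,0,0],[0,0,0],-1]]'
```

```text
time: 30.6
tool_pos: [461.9, -152.9, 163.1]
tcp_rot: [-3.019, -0.004, 1.606]
contact_force: [0.1, 0.0, -3.3]
grip_width: 69.9
finger_force: 30.0
time: 31.43
tool_pos: [462.4, -153.1, 161.0]
tcp_rot: [-3.021, -0.003, 1.606]
contact_force: [-1.2, -0.1, -3.0]
grip_width: 69.8
finger_force: 30.0
```

```bash
python3 -m pendant '[[[0,0,-0.03],[0,0,0],-1],[[0,0,-0.03],[0,0,0],-1],[[0,0,-0.02],[0,0,0],-1],[[0,0,-0.02],[0,0,0],-1],[[0,0,0],[0,0,0],-1],[[0,0,0],[0,0,0],-1],[[0,0,0],[0,0,0],-1],[[0,0,0],[0,0,0],-1],[[0,0,0],[0,0,0],-1],[[0,0,0],[0,0,0],-1]]'
```

```text
time: 32.27
tool_pos: [462.5, -153.2, 158.0]
tcp_rot: [-3.022, -0.003, 1.606]
contact_force: [-0.0, 1.1, -1.4]
grip_width: 70.0
finger_force: 30.0
```

Contact is just beginning. 1 mm more, then release and lift.

```bash
python3 -m pendant '[[[0,0,-0.03],[0,0,0],-1],[[0,0,0],[0,0,0],-1],[[0,0,0],[0,0,0],-1],[[0,0,0],[0,0,0],-0.2],[[0,0,0],[0,0,0],0.2],[[0,0,0],[0,0,0],0.6],[[0,0,0],[0,0,0],1],[[0,0,0],[0,0,0],1],[[0,0,0],[0,0,0],1],[[0.02,0,0.2],[0,0,0],1]]'
python3 -m pendant '[[[0.06,0,0.5],[0,0,0],1],[[0.1,0,0.8],[0,0,0],1],[[0.1,0,0.8],[0,0,0],1],[[0.1,0,0.8],[0,0,0],1],[[0.1,0,0.8],[0,0,0],1],[[0,0,0.6],[0,0,0],1],[[0,0,0.4],[0,0,0],1],[[0,0.5,0],[0,0,0],1],[[0,0.8,0],[0,0,0],1],[[0,0.8,0],[0,0,0],1]]'
python3 -m pendant '[[[0,0.8,0],[0,0,0],1],[[0,0.8,0],[0,0,0],1],[[0,0.8,0],[0,0,0],1],[[0,0.8,0],[0,0,0],1],[[0,0.4,0],[0,0,0],1],[[0,0,0],[0,0,0],1],[[0,0,0],[0,0,0],1],[[0,0,0],[0,0,0],1],[[0,0,0],[0,0,0],1],[[0,0,0],[0,0,0],1]]'
python3 -m pendant '[[[0,0,0],[0,0,0],1],[[0,0,0],[0,0,0],1],[[0,0,0],[0,0,0],1],[[0,0,0],[0,0,0],1],[[0,0,0],[0,0,0],1],[[0,0,0],[0,0,0],1],[[0,0,0],[0,0,0],1],[[0,0,0],[0,0,0],1],[[0,0,0],[0,0,0],1],[[0,0,0],[0,0,0],1]]'
python3 - <<'E'
from h import *
T=bot.capture("top"); I=bot.capture("scene")
cv2.imwrite("pics/t7.png",np.hstack([cv2.resize(T[170:345,370:510],(400,500)),cv2.resize(I[150:370,80:300],(400,500))]))
E
```

```text
time: 33.1
tool_pos: [462.3, -152.9, 162.2]
tcp_rot: [-3.019, -0.005, 1.605]
contact_force: [-0.1, -0.3, -0.1]
grip_width: 90.8
finger_force: 0.1
time: 33.93
tool_pos: [476.6, -89.9, 304.5]
tcp_rot: [-3.022, -0.003, 1.604]
contact_force: [-0.3, -0.4, 0.2]
grip_width: 91.8
finger_force: 0.0
time: 34.77
tool_pos: [476.9, 16.8, 304.0]
tcp_rot: [-3.021, -0.003, 1.604]
contact_force: [0.4, -0.5, -0.4]
grip_width: 91.8
finger_force: 0.0
time: 35.6
tool_pos: [476.8, 17.9, 304.0]
tcp_rot: [-3.021, -0.003, 1.606]
contact_force: [0.6, 0.6, -0.1]
grip_width: 91.9
finger_force: 0.0
```

View pics/t7.png

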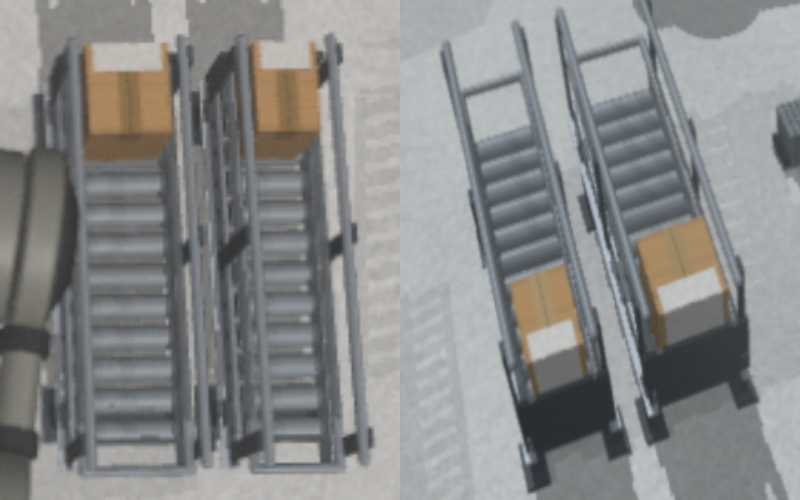

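Both cartons are at their stops, label first. I'll give them a moment to settle, then hand in.

```bash
python3 -m pendant '[[[0,0,0],[0,0,0],1],[[0,0,0],[0,0,0],1],[[0,0,0],[0,0,0],1],[[0,0,0],[0,0,0],1],[[0,0,0],[0,0,0],1],[[0,0,0],[0,0,0],1],[[0,0,0],[0,0,0],1],[[0,0,0],[0,0,0],1],[[0,0,0],[0,0,0],1],[[0,0,0],[0,0,0],1]]' | head -1
python3 -c "from plant import bot;print(bot.close_job())"
```

```text
time: 36.53
the job is handed in; nothing more can be done
None
```

Both cartons were resting at their own stops, upright and label end leading, in the last pictures, and I handed the job in at about 37 s; the hand-in returned no verdict.

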